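Slide the battery pack into its charging dock and start the charge

ROBOT

A 6-joint arm with a two-finger parallel gripper is mounted at the origin on the work surface. World frame = base frame: x ahead of the robot, y to its left, z up, the work surface at z = 0. Lengths are in m, angles in degrees, forces in N, time in s.
With the tool pointing down it reaches from about 0.4 to 0.825 m from the base axis. Payload 7 kg.
Tool frame: the origin (TCP) lies midway between the tips of the shut fingers; the grasp point (between the pads) lies 19 mm behind it (ctrl.hold_point_z is the distance from the TCP to the grasp point, in m); z points along the fingers, x is the direction in which the jaws open and shut, and the axes are right-handed (so a half turn about z gives the same grasp; the last joint's range is limited). The gripper opens to 88 mm and grips with 3 to 60 N. Pads are 19 mm wide; open, the fingers measure 130 mm over their backs; the gripper's body (78 mm by 193 mm) begins 47 mm behind the grasp point.
Start: joints at [84.975, 20.546, 0.682, 0, -70.136, -16.507], TCP at [0.248, 0.628, 0.227] pointing down, gripper open.
Joint ranges: [-176.03, 176.03], [-82.01, 121.73], [-58.28, 71.71], [-173.87, 95.51], [-174.79, -0.11], [-173.66, 173.66]. Speed limits (degrees/s): [136.94, 136.94, 172.46, 180, 180, 180].

INTERFACE

Orientations are given as [roll, pitch, yaw] about the fixed x, y, z axes, in that order (R = Rz(yaw) Ry(pitch) Rx(roll)).
In Python, from plant import ctrl gives the robot as it stands.
- The arm moves only by the tool apply_moves, never from a script. Its argument "motion" is a list of rows, each a list of 2 entries, a list of its own where there are three numbers: the shift along the world's x, y, z in cm, then the turn about the world's z in degrees. In form: [[[tx, ty, tz], roll], ...]. A call has 1 to 10 rows; each row is the pose to reach, as a shift and turn from the pose commanded when the call began; what a row does not reach only later rows make up. A row lasts 1/10 s, in which the tool goes at most 50 mm and 8.59 degrees, less where a joint would pass 70% of its speed; a pose out of reach is approached as far as the arm can. A call with a gripper value outside its range is refused whole. "hand" is the finger opening in cm, from 0 to 8.76, set as the call begins (left out, the last holds). The fingers move at their own pace and stop on an object; the grip force is fixed at half the most. Time passes only in rows, so rows that repeat a pose let the fingers close. It gives the time, the measured TCP pose, the force and the opening at its end, in the units of the state.
- ctrl.get_obs(): the state, without advancing time (a new reading comes with each control period).
- ctrl.snapshot(name): name is "scene" or "side" or "wrist"; returns (picture, depth): 420x560x3 uint8, blue, green, red; 420x560 float32, m along the optical axis (not along the pixel's ray), 0 where there is no reading.
- ctrl.camera_model(name): a dict with "fx", "fy", "cx", "cy" (pixels), "k1" (the pictures are not rectified: a ray, as slopes to the right and down, at radius r is drawn at 1 + k1 r^2 times it, then the intrinsics apply), "cam_to_world" (4x4, takes a point from camera to world coordinates); the wrist camera has in their place "tool_from_camera" (4x4, takes a point from camera to tool coordinates, whose origin is the TCP and whose axes are the tool frame's). Camera axes: x right, y down, z forward; pixel columns grow to the right and rows downward; lengths in m; the calibration is good to about 2 mm. A picture is of the moment at which its call begins: read the wrist's pose just before it. camera_model takes no time and is no camera call.
- ctrl.close_job(): hands the job in, once; it reports no verdict.
The state is a dict: "clock": time; "joint_pos": joint angles; "qvel": joint speeds; "tau": joint torques, N m; "tool_pos": TCP position; "orientation": TCP orientation; "force": force on the tool from outside, world axes, zero at the start; "moment": the same for the moment, N m; "opening": finger opening in m.
Only numpy, scipy, OpenCV 4.12 (cv2) and the standard library are available. Lean on these libraries where they do the work, as an engineer would, in place of code of your own. Each camera call takes 0.05 s, during which the arm holds its last target.

TASK

Push the heavy battery pack across the table into the charging dock, pressing low on its orange base so that it slides and stays upright, until it sits square between the guides with its face fully home against the charger. Then, once it is home, press the green start button on the charger all the way down and let it go. Do not lift or tip the pack, keep off its handle, and leave the other things on the table where they are.

Things in the scene. Friction and masses are not known exactly. Their poses are not given: they have to be found in the camera images.
- pack: Battery pack, 1 to 1.7 kg, upright on the table. Orange base 76 (x) x 124 (y) x 30 mm high, black case 66 x 114 mm, lid 100 mm up. Origin: centre of the underside. Its x axis crosses the two long faces; the +x face starts turned to the dock within 0.3 rad; both sides are alike. Slides at 5 to 13 N; pushed higher than about 50 mm up it may tip.
- handle: Steel grab handle on the pack's lid, an 8 mm bar along the pack's y, 80 mm long, its top 121 mm above the table; same origin and axes as the pack. Not to be used.
- dock: Fixed dock: grey charger, two orange guides 24 mm high. Origin: on the table, where the pack's origin lies when home; x is the way the pack is pushed in, y left, z up. Charger: face at x = 38 mm, back at 123, 170 wide, 70 high. Guides: inside at y = +-69 mm from the face to x = -14, flaring to +-84 at x = -46. The pack starts 170 to 210 mm short (x), up to 40 mm aside (y).
- start_top (a point): Centre of the top of the green start button (32 mm diameter) on the charger's top, at x = +88 mm, y = +30 mm of the dock; it is pressed straight down.
- start (a joint): Start button: 0 = up, 0.006 m = fully down; a spring, about 5 N when fully down, brings it back.
- tee: Chrome pipe tee lying beside the dock, 74 x 50 x 28 mm, loose bystander; origin at its underside.
- screw_jar: Clear jar with blue cap, 48 mm diameter, 60 mm high, beside the pack's way, loose bystander; origin at its underside.
- driver: Red-handled screwdriver lying on the table, loose bystander.
- wrench: Steel wrench lying on the table, loose bystander.
- offcut: Aluminium offcut 90 x 30 x 30 mm, loose bystander; origin at its underside.
- tape: Yellow tape ring lying flat, 90 mm diameter, 25 mm high, loose bystander; origin at its underside.
- spray: Blue can, 52 mm diameter, 140 mm high, standing, loose bystander; origin at its underside.
Mind the look-alikes: they are no part of the job. What is meant by the pack is not yellow, and is the smaller of those in its own colour.

How it is judged (in metres and radians):
On the way, in this order (a step that is already met when the one before it is completed fails the run):
1. the pack is home in the dock (x of pack in the frame of dock above -0.007 m and y of pack in the frame of dock between -0.01 and 0.01 m and angle between the x axis of pack and the x axis of dock, either way round below 0.09 rad and angle between pack's own z axis and vertical below 0.05 rad), for 0.2 s.
2. the start button is pressed down (value of joint start above 0.005 m), for 0.05 s.
At the end, for the whole second after the job is handed in: The pack stands upright and still between the guides, its face within 7 mm of the charger, within 10 mm of the dock's centre line and 0.09 rad of square; the start button has been pressed (more than 5 of its 6 mm) after that and is up again (all of step 1 and x of pack in the frame of dock below 0.005 m and linear speed of pack below 0.01 m/s and value of joint start below 0.002 m); the robot touches nothing.
It fails at once if the pack is tipped (more than 0.2 rad) (angle between pack's own z axis and vertical above 0.2 rad).
It fails at once if the pack is lifted (its underside more than 12 mm up) (height (world z) of pack above 0.012 m).
It fails at once if the fingers press or pull on the pack's handle (contact force between the fingers and handle above 2 N).
It fails at once if the start button is pressed before the pack is home (value of joint start above 0.004 m and x of pack in the frame of dock below -0.012 m).
It fails at once if a bystander is moved more than 30 mm, or the can or the jar knocked over (distance of any of tee, screw_jar, driver, wrench, offcut, tape, spray from where it was at the start of the episode above 0.03 m or angle between any of spray, screw_jar's own z axis and vertical above 0.5 rad).
It also fails if it takes over 56 s, if anything falls off the work surface, if the arm or the gripper's body presses on something with over 40 N, if the wrist force passes 120 N, or if a joint passes its speed limit or range.

## Working session

There is one attempt and no reset: what is moved stays moved. The work goes in short steps, Python scripts to look and compute and a tool call to move; the robot and the scene stay as the last step left them, time stands still between calls to the robot, and variables do not carry over. Pictures are saved under pics/ and viewed, and the job is handed in when it is done.

Besides the shell and the picture viewer there is one more tool, called after "Call:" as a command line: name --argument value ..., lists and objects as JSON in quotes. apply_moves: Moves the arm, as the interface text tells. Its arguments: {"type":"object","properties":{"motion":{"type":"array"},"hand":{"type":"number"}},"required":["motion"]}

```bash
ls; mkdir -p pics; python3 - <<'E'
from plant import ctrl
import cv2,numpy as np
o=ctrl.get_obs();print(o)
for n in("scene","side"):
    p,d=ctrl.snapshot(n);cv2.imwrite(f"pics/{n}0.png",p);np.save(f"pics/{n}0.npy",d);print(n,ctrl.camera_model(n))
E
```

```text
pics
{'clock': 0.0, 'joint_pos': array([ 8.49748642e+01,  2.05914287e+01,  6.33028255e-01, -2.02006064e-02,
       -7.01340803e+01, -1.65065756e+01]), 'qvel': array([-0.04400027,  0.07841005, -0.01851959,  0.05435394, -0.00580443,
       -0.0678702 ]), 'tau': array([ 1.69017716e-03, -5.82713985e+01,  2.93038934e+01,  6.99707463e+00,
        6.87621126e-03, -1.53871306e-04]), 'tool_pos': array([0.24758476, 0.62743191, 0.22561683]), 'orientation': array([-1.79991928e+02, -9.40652695e-02, -1.11538598e+02]), 'force': array([ 0.59813551, -0.17366779,  0.28334355]), 'moment': array([-0.0613726 ,  0.03661178, -0.01423699]), 'opening': 0.08728565273527135}
scene {'fx': 468.0066134455435, 'fy': 468.0066134455435, 'cx': 280.5691150525214, 'cy': 203.7203873134133, 'k1': -0.15281575450356188, 'cam_to_world': array([[-0.66434344,  0.47611959, -0.5761579 ,  1.40786926],
       [ 0.74712541,  0.44493576, -0.49379732,  0.7454213 ],
       [ 0.02124667, -0.75851322, -0.6513112 ,  1.00204093],
       [ 0.        ,  0.        ,  0.        ,  1.        ]])}
side {'fx': 543.3698062724711, 'fy': 543.3698062724711, 'cx': 280.67999269497807, 'cy': 199.99000425689906, 'k1': -0.03487643611767477, 'cam_to_world': array([[ 0.75181287, -0.41534651,  0.51211785, -0.24415525],
       [-0.65927159, -0.45964125,  0.59505537, -0.90111452],
       [-0.01176369, -0.78499503, -0.61939036,  1.05359097],
       [ 0.        ,  0.        ,  0.        ,  1.        ]])}
```

View pics/scene0.png

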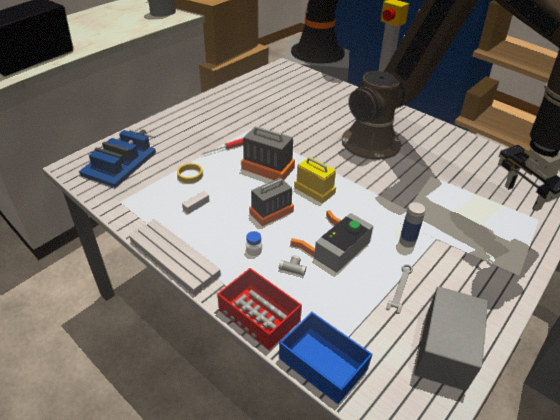

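View pics/side0.png

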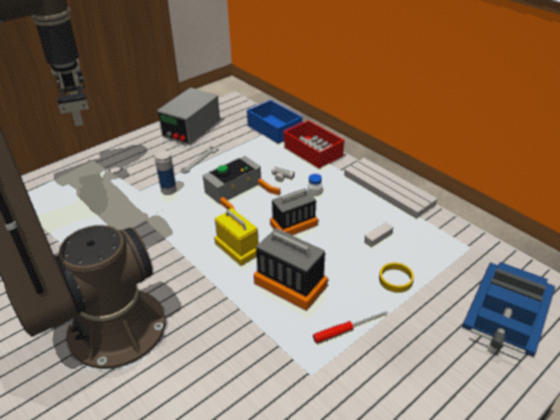

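The scene shows the target pack (small, orange base) at about (272,205), the larger look-alike at (268,155), the yellow one at (316,180), and the charger at (345,240) with its green button at (355,225). Next I'll measure them.

```bash
cat > h.py <<'E'
import numpy as np,cv2
from plant import ctrl
def und(m,uv):
    uv=np.asarray(uv,float).reshape(-1,2)
    K=np.array([[m['fx'],0,m['cx']],[0,m['fy'],m['cy']],[0,0,1]])
    return cv2.undistortPoints(uv.reshape(-1,1,2),K,np.array([m['k1'],0,0,0,0.])).reshape(-1,2)
def T(n):
    m=ctrl.camera_model(n)
    return m,m.get('cam_to_world')
def plane(n,uv,z,M=None):
    m,C=T(n); C=C if M is None else M
    s=und(m,uv); r=np.c_[s,np.ones(len(s))]@C[:3,:3].T; o=C[:3,3]
    return o+r*((z-o[2])/r[:,2])[:,None]
def cloud(n,d,M=None):
    m,C=T(n); C=C if M is None else M
    h,w=d.shape; u,v=np.meshgrid(np.arange(w),np.arange(h))
    s=und(m,np.c_[u.ravel(),v.ravel()])
    P=np.c_[s,np.ones(len(s))]*d.ravel()[:,None]
    return (P@C[:3,:3].T+C[:3,3]).reshape(h,w,3)
E
python3 - <<'E'
from h import *
for n in("scene","side"):
    p=cv2.imread(f"pics/{n}0.png");d=np.load(f"pics/{n}0.npy");P=cloud(n,d)
    hsv=cv2.cvtColor(p,cv2.COLOR_BGR2HSV)
    ok=(d>0)&(P[...,0]>0.1)&(P[...,0]<1.1)&(abs(P[...,1])<.7)
    for c,lo,hi in(("orange",(3,150,90),(17,255,255)),("yellow",(22,150,90),(33,255,255)),("green",(45,120,60),(85,255,255)),("blue",(100,140,50),(130,255,255)),("red",(0,150,80),(3,255,255))):
        m=(cv2.inRange(hsv,lo,hi)>0)&ok
        k,l,st,ce=cv2.connectedComponentsWithStats(m.astype(np.uint8))
        for i in range(1,k):
            if st[i,4]<25: continue
            q=P[l==i]; print(n,c,st[i],np.round(np.median(q,0),3),np.round(q.min(0),3),np.round(q.max(0),3))
    c=p[130:290,180:440] if n=="scene" else p[140:310,150:410]
    cv2.imwrite(f"pics/{n}0c.png",cv2.resize(c,None,fx=3,fy=3,interpolation=2))
E
```

```text
scene orange [242 159  52  20 416] [ 0.45  -0.137  0.034] [ 0.349 -0.24   0.003] [ 0.478 -0.085  0.049]
scene orange [250 204  43  17 125] [0.603 0.021 0.03 ] [ 0.524 -0.052  0.023] [0.644 0.044 0.035]
scene orange [327 211  13  13  62] [0.479 0.167 0.024] [0.465 0.136 0.005] [0.487 0.19  0.031]
scene orange [291 239  24  15  94] [0.633 0.173 0.024] [0.624 0.137 0.01 ] [0.647 0.213 0.029]
scene yellow [295 159  40  42 912] [0.422 0.033 0.08 ] [ 0.358 -0.033  0.004] [0.435 0.087 0.119]
scene yellow [178 164  17  15  39] [ 0.643 -0.375  0.024] [ 0.59  -0.394  0.019] [ 0.673 -0.328  0.032]
scene yellow [194 165   8  13  26] [ 0.602 -0.315  0.025] [ 0.586 -0.353  0.005] [ 0.642 -0.298  0.032]
scene green [349 221  11   7  60] [0.527 0.269 0.093] [0.513 0.253 0.089] [0.543 0.284 0.097]
scene blue [121 131  26  10 112] [ 0.663 -0.628  0.067] [ 0.636 -0.682  0.061] [ 0.689 -0.571  0.074]
scene blue [108 139  27  11 127] [ 0.729 -0.605  0.073] [ 0.684 -0.677  0.033] [ 0.756 -0.541  0.081]
scene blue [ 80 148  74  35 513] [ 0.834 -0.549  0.023] [ 0.63  -0.652  0.014] [ 0.897 -0.489  0.035]
sc
[... 1168 characters left out ...]
0.57  0.667 0.106]
side green [217 166  11   7  61] [0.521 0.263 0.091] [0.505 0.247 0.072] [0.554 0.289 0.096]
side blue [ 248  101   54   41 1256] [0.899 0.468 0.042] [ 0.822  0.353 -0.001] [0.955 0.545 0.075]
side blue [159 170  15  17 180] [0.379 0.366 0.066] [0.362 0.355 0.033] [0.401 0.382 0.097]
side blue [309 174  12  10  88] [0.726 0.062 0.061] [0.712 0.047 0.05 ] [0.749 0.082 0.066]
side blue [ 463  263   91   89 3836] [ 0.712 -0.618  0.054] [ 0.619 -0.7    0.011] [ 0.891 -0.491  0.078]
side red [ 285  121   59   46 1330] [0.881 0.225 0.045] [ 0.821  0.142 -0.003] [0.953 0.333 0.076]
side red [314 322  39  20 343] [ 0.37  -0.367  0.024] [ 0.326 -0.387  0.011] [ 0.42  -0.345  0.032]
```

View pics/scene0c.png

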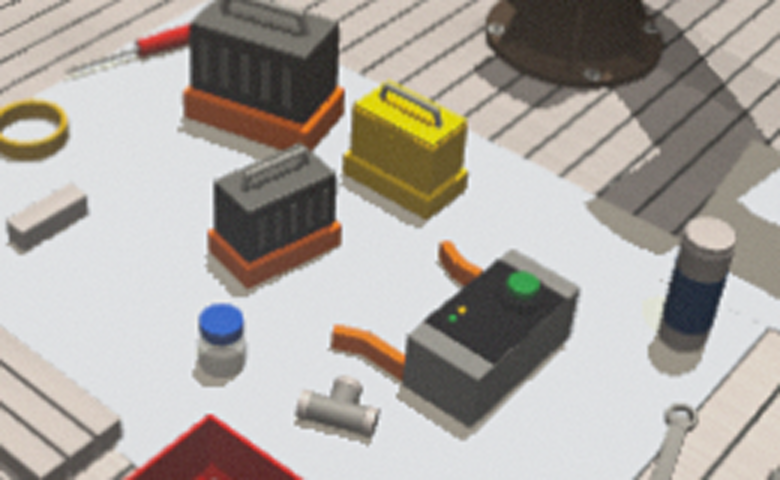

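View pics/side0c.png

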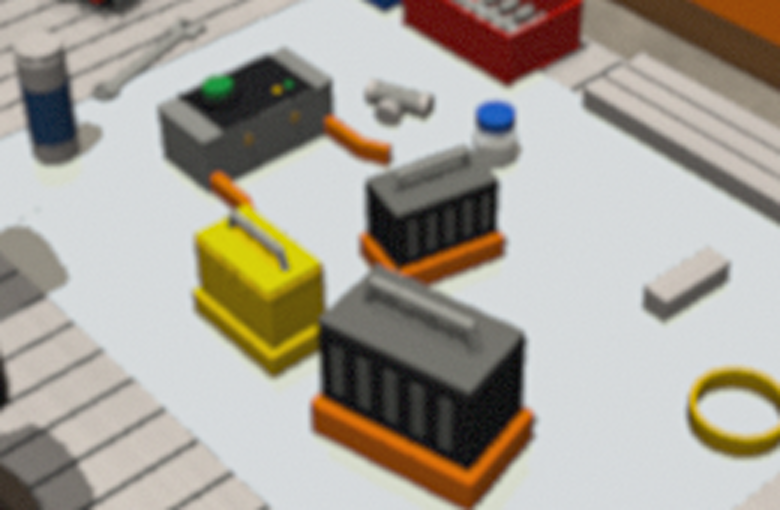

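```bash
python3 - <<'E'
from h import *
for n in("scene","side"):
    d=np.load(f"pics/{n}0.npy");P=cloud(n,d)
    X,Y,Z=P[...,0],P[...,1],P[...,2]
    for nm,b,z in(("charger",(.40,.72,.17,.36),(.062,.078)),("pack",(.48,.68,-.1,.08),(.092,.108)),("tablez",(.55,.7,-.3,-.2),(-.05,.05)),("yellow",(.33,.47,-.06,.1),(.03,.2)),("big",(.3,.5,-.28,-.08),(.03,.3)),("offcut",(.6,.8,-.3,-.1),(.02,.05)),("can",(.3,.45,.3,.45),(.1,.2)),("tee",(.66,.8,.1,.26),(.01,.05))):
        m=(d>0)&(X>b[0])&(X<b[1])&(Y>b[2])&(Y<b[3])&(Z>z[0])&(Z<z[1])
        q=P[m]
        if len(q)<10: print(n,nm,len(q));continue
        r=cv2.minAreaRect(np.percentile(q,50,axis=0)[:2].astype(np.float32)*0+q[:,:2].astype(np.float32))
        print(n,nm,len(q),"zmed/max",np.round([np.median(q[:,2]),np.percentile(q[:,2],99)],3),"rect",np.round(r[0],3),np.round(r[1],3),round(r[2],1), "min",q.min(0).round(3),"max",q.max(0).round(3))
E
```

```text
scene charger 1153 zmed/max [0.072 0.077] rect [0.555 0.261] [0.088 0.174] 87.8 min [0.467 0.216 0.062] max [0.641 0.306 0.078]
scene pack 487 zmed/max [0.1   0.105] rect [ 0.578 -0.005] [0.07  0.116] 77.6 min [ 0.518 -0.05   0.092] max [0.637 0.036 0.107]
scene tablez 710 zmed/max [0.003 0.033] rect [ 0.625 -0.25 ] [0.1  0.15] 90.0 min [ 0.55  -0.3   -0.004] max [ 0.7   -0.2    0.036]
scene yellow 1073 zmed/max [0.086 0.123] rect [0.393 0.025] [0.078 0.124] 0.1 min [ 0.354 -0.037  0.03 ] max [0.432 0.087 0.126]
scene big 1930 zmed/max [0.105 0.164] rect [ 0.413 -0.176] [0.109 0.169] 13.7 min [ 0.341 -0.256  0.03 ] max [ 0.48  -0.085  0.168]
scene offcut 219 zmed/max [0.03  0.036] rect [ 0.689 -0.226] [0.159 0.072] 30.6 min [ 0.639 -0.298  0.02 ] max [ 0.764 -0.19   0.036]
scene can 334 zmed/max [0.133 0.144] rect [0.395 0.389] [0.049 0.053] 82.8 min [0.367 0.365 0.101] max [0.421 0.414 0.146]
scene tee 315 zmed/max [0.024 0.032] rect [0.717 0.171] [0.056 0.133] 23.0 min [0.678 0.111 0.01 ] max [0.747 0.24  0.033]
side charger 819 zmed/max [0.071 0.077] rect [0.552 0.259] [0.097 0.17
[... 250 characters left out ...]
 0.15] 89.9 min [ 0.55  -0.3   -0.006] max [ 0.7   -0.2    0.036]
side yellow 1496 zmed/max [0.092 0.124] rect [0.386 0.023] [0.073 0.126] 0.8 min [ 0.35  -0.041  0.03 ] max [0.423 0.085 0.126]
side big 3744 zmed/max [0.117 0.165] rect [ 0.405 -0.177] [0.105 0.17 ] 14.7 min [ 0.337 -0.27   0.03 ] max [ 0.476 -0.093  0.17 ]
side offcut 306 zmed/max [0.031 0.038] rect [ 0.714 -0.209] [0.037 0.094] 87.3 min [ 0.667 -0.229  0.02 ] max [ 0.762 -0.191  0.038]
side can 291 zmed/max [0.13  0.145] rect [0.386 0.383] [0.051 0.061] 6.1 min [0.361 0.354 0.1  ] max [0.412 0.415 0.145]
side tee 218 zmed/max [0.025 0.034] rect [0.713 0.2  ] [0.065 0.073] 67.7 min [0.666 0.164 0.01 ] max [0.743 0.236 0.035]
```

```bash
python3 - <<'E'
from h import *
from scipy.spatial.transform import Rotation as R
o=ctrl.get_obs()
Rt=R.from_euler('xyz',o['orientation'],degrees=True).as_matrix(); t=o['tool_pos']
for n in("scene","side"):
    p=cv2.imread(f"pics/{n}0.png");d=np.load(f"pics/{n}0.npy");P=cloud(n,d)
    q=(P.reshape(-1,3)-t)@Rt
    m=(d.ravel()>0)&(abs(q[:,0])<.13)&(abs(q[:,1])<.1)&(q[:,2]<.02)&(q[:,2]>-.25)
    q=q[m]
    for a in np.arange(-.25,.02,.01):
        k=q[(q[:,2]>=a)&(q[:,2]<a+.01)]
        if len(k): print(n,round(a,3),len(k),k.min(0)[:2].round(3),k.max(0)[:2].round(3))
p=cv2.imread("pics/scene0.png")[60:230,440:560];cv2.imwrite("pics/gs.png",cv2.resize(p,None,fx=3.5,fy=3.5,interpolation=2))
p=cv2.imread("pics/side0.png")[0:140,10:140];cv2.imwrite("pics/gd.png",cv2.resize(p,None,fx=4,fy=4,interpolation=2))
p,d=ctrl.snapshot("wrist");cv2.imwrite("pics/w0.png",p);np.save("pics/w0.npy",d);print(ctrl.camera_model("wrist"))
E
```

```text
scene -0.25 102 [-0.037 -0.051] [ 0.034 -0.028]
scene -0.24 111 [-0.039 -0.051] [ 0.037 -0.024]
scene -0.23 116 [-0.042 -0.05 ] [ 0.037 -0.022]
scene -0.22 116 [-0.043 -0.052] [ 0.039 -0.017]
scene -0.21 121 [-0.044 -0.05 ] [ 0.038 -0.012]
scene -0.2 89 [-0.045 -0.048] [ 0.033 -0.008]
scene -0.19 33 [-0.032 -0.039] [ 0.022 -0.002]
scene -0.18 144 [-0.038 -0.042] [0.034 0.017]
scene -0.17 192 [-0.052 -0.045] [0.026 0.029]
scene -0.16 69 [-0.051 -0.044] [0.014 0.017]
scene -0.15 68 [-0.051 -0.028] [0.016 0.018]
scene -0.14 120 [-0.052 -0.032] [0.017 0.019]
scene -0.13 114 [-0.051 -0.031] [0.018 0.023]
scene -0.12 204 [-0.096 -0.043] [0.096 0.029]
scene -0.11 519 [-0.096 -0.046] [0.097 0.037]
scene -0.1 198 [-0.095 -0.045] [0.096 0.029]
scene -0.09 250 [-0.094 -0.045] [0.088 0.032]
scene -0.08 153 [-0.09  -0.043] [0.087 0.033]
scene -0.07 26 [-0.089 -0.041] [0.088 0.013]
scene -0.06 20 [ 0.045 -0.017] [ 0.062 -0.001]
scene -0.05 54 [-0.064 -0.017] [0.064 0.008]
scene -0.04 56 [-0.062 -0.015] [0.063 0.008]
scene -0.03 52 [-0.06  -0.017] [0.061 0.008]
scene -0.02 54 [-0.06  -0.017] [0.06 
[... 996 characters left out ...]
 20 [ 0.055 -0.011] [0.067 0.01 ]
side -0.04 23 [ 0.056 -0.011] [0.067 0.01 ]
side -0.03 21 [ 0.051 -0.011] [0.067 0.011]
side -0.02 26 [ 0.052 -0.011] [0.065 0.011]
side -0.01 16 [ 0.052 -0.011] [0.063 0.01 ]
{'fx': 323.7793450721051, 'fy': 323.7793450721051, 'cx': 277.4356124166994, 'cy': 209.8527013989525, 'k1': -0.03812043747248717, 'tool_from_camera': array([[ 9.99999980e-01,  1.45599838e-04, -1.35015961e-04,
        -3.81874325e-04],
       [-1.00870489e-04,  9.58174370e-01,  2.86185022e-01,
        -7.74832004e-02],
       [ 1.71037326e-04, -2.86185003e-01,  9.58174366e-01,
        -1.58981719e-01],
       [ 0.00000000e+00,  0.00000000e+00,  0.00000000e+00,
         1.00000000e+00]])}
```

View pics/gs.png

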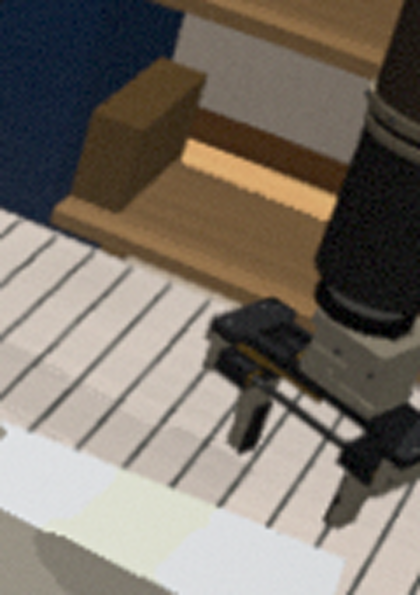

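View pics/gd.png

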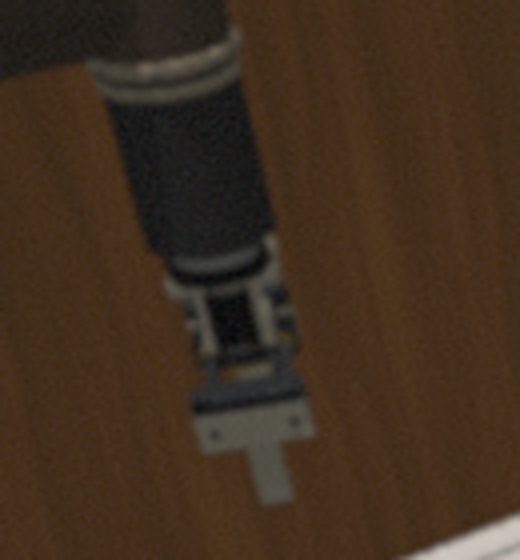

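View pics/w0.png

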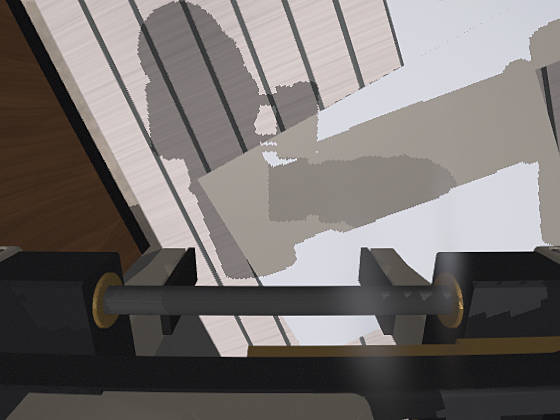

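Call:
apply_moves --motion '[[[0,0,3],0],[[1,-2,6],-5],[[2.5,-5.5,9],-10],[[4,-9,10],-15],[[5.5,-12.5,10],-20],[[7,-16,10],-25],[[8.5,-19.5,10],-30],[[10,-23,10],-35],[[11.5,-26.5,10],-40],[[13,-30,10],-42]]'

```text
clock: 1.15
tool_pos: [0.3779, 0.3262, 0.3265]
orientation: [180.0, -0.0, -153.7]
force: [0.2, 0.2, 0.2]
opening: 0.0874
```

```bash
python3 - <<'E'
from h import *
d=np.load("pics/w0.npy");m=ctrl.camera_model("wrist");P=cloud("wrist",d,m['tool_from_camera'])
# tool-frame gripper parts
q=P[(d>0)&(P[...,2]<-.0)]
for a in np.arange(-.15,.0,.01):
    k=q[(q[:,2]>=a)&(q[:,2]<a+.01)]
    if len(k):
        L=k[k[:,0]<0];Rr=k[k[:,0]>=0]; c=k[abs(k[:,0])<.04]
        print(round(a,3),len(k),"L",L.min(0)[:2].round(3) if len(L) else '',L.max(0)[:2].round(3) if len(L) else '',"R",Rr.min(0)[:2].round(3) if len(Rr) else '',Rr.max(0)[:2].round(3) if len(Rr) else '',"cen n",len(c), (c[:,1].min().round(3),c[:,1].max().round(3)) if len(c) else '')
for v,u in((260,80),(300,60),(340,60),(300,280),(345,280),(365,280),(400,250),(270,160),(300,105),(300,120)):
    print(u,v,P[v,u].round(3),d[v,u].round(3))
E
```

```text
-0.12 9227 L [-0.057 -0.028] [-0.    -0.018] R [ 0.    -0.027] [ 0.057 -0.019] cen n 7606 (np.float64(-0.028), np.float64(-0.019))
-0.11 25200 L [-0.064 -0.027] [-0.    -0.016] R [ 0.    -0.027] [ 0.067 -0.005] cen n 16371 (np.float64(-0.027), np.float64(-0.017))
-0.1 14511 L [-0.074 -0.039] [-0.    -0.017] R [ 0.    -0.039] [0.076 0.007] cen n 2899 (np.float64(-0.026), np.float64(-0.021))
-0.09 18981 L [-0.077 -0.039] [-0.    -0.009] R [ 0.    -0.039] [0.077 0.017] cen n 8325 (np.float64(-0.033), np.float64(-0.024))
-0.08 5596 L [-0.085 -0.039] [-0.  0.] R [ 0.    -0.039] [0.086 0.029] cen n 441 (np.float64(-0.032), np.float64(-0.03))
-0.07 1187 L [-0.086 -0.039] [-0.047  0.008] R [ 0.046 -0.039] [0.086 0.003] cen n 0 
-0.06 752 L [-0.049 -0.008] [-0.047  0.012] R [ 0.047 -0.008] [0.048 0.011] cen n 0 
-0.05 1053 L [-0.063 -0.011] [-0.044  0.012] R [ 0.043 -0.012] [0.062 0.012] cen n 0 
-0.04 1111 L [-0.063 -0.012] [-0.044  0.01 ] R [ 0.043 -0.012] [0.062 0.01 ] cen n 0 
-0.03 975 L [-0.061 -0.012] [-0.044  0.001] R [ 0.043 -0.012] [0.061 0.002] cen n 0 
-0.02 914 L [-0.06  -0.012] [-0.044  0.008] R [ 0.043 -0.012] [0.06  0.007] cen n 0 
-0.01 629 L [-0.06  -0.012] [-0.044  0.01 ] R [ 0.043 -0.011] [0.059 0.01 ] cen n 0 
80 260 [-0.056 -0.038 -0.078] 0.089
60 300 [-0.054 -0.034 -0.091] 0.078
60 340 [-0.057 -0.021 -0.09 ] 0.082
280 300 [ 0.    -0.03  -0.084] 0.086
280 345 [ 0.    -0.023 -0.093] 0.079
280 365 [ 0.    -0.025 -0.102] 0.07
250 400 [-0.005 -0.025 -0.111] 0.061
160 270 [-0.052 -0.011 -0.03 ] 0.143
105 300 [-0.047 -0.029 -0.084] 0.086
120 300 [-0.042 -0.03  -0.084] 0.085
```

```bash
cat >> h.py <<'E'
from scipy.spatial.transform import Rotation as R
def wristT(o):
    B=np.eye(4);B[:3,:3]=R.from_euler('xyz',o['orientation'],degrees=True).as_matrix();B[:3,3]=o['tool_pos']
    return B@ctrl.camera_model("wrist")['tool_from_camera']
def wshot(name):
    o=ctrl.get_obs();p,d=ctrl.snapshot("wrist");cv2.imwrite(f"pics/{name}.png",p);np.save(f"pics/{name}.npy",d);np.save(f"pics/{name}T.npy",wristT(o));return p,d,wristT(o)
E
python3 - <<'E'
from h import *
p,d,M=wshot("w1");print(M)
E
```

```text
[[-8.96466803e-01 -4.24650800e-01 -1.26566068e-01  4.12343694e-01]
 [-4.43110660e-01  8.58821245e-01  2.57058382e-01  2.57028549e-01]
 [-4.62419274e-04  2.86527079e-01 -9.58072032e-01  4.85487972e-01]
 [ 0.00000000e+00  0.00000000e+00  0.00000000e+00  1.00000000e+00]]
```

View pics/w1.png

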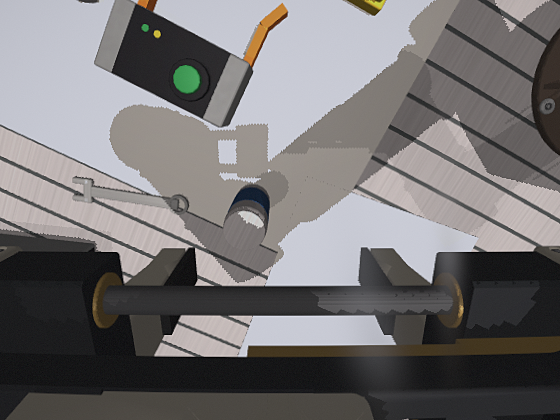

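The charger is fully in view, with the button at (187,79) and the left guide at (265,35). I'll measure the dock from this picture.

```bash
cat >> h.py <<'E'
def dockfit(P,d):
    X,Y,Z=P[...,0],P[...,1],P[...,2]
    m=(d>0)&(X>.42)&(X<.69)&(Y>.19)&(Y<.36)&(Z>.06)&(Z<.08)
    q=P[m][:,:2].astype(np.float32); r=cv2.minAreaRect(q); return r,len(q),np.median(P[m][:,2])
E
python3 - <<'E'
from h import *
p=cv2.imread("pics/w1.png");d=np.load("pics/w1.npy");M=np.load("pics/w1T.npy");P=cloud("wrist",d,M)
print(dockfit(P,d))
hsv=cv2.cvtColor(p,cv2.COLOR_BGR2HSV)
g=cv2.inRange(hsv,(45,120,60),(85,255,255));g[:, :165]=0
c=max(cv2.findContours(g,0,2)[0],key=cv2.contourArea);e=cv2.fitEllipse(c);print(e)
print("btn z",np.median(P[g>0][:,2]),plane("wrist",[e[0]],np.median(P[g>0][:,2]),M))
# charger outline via top plane points corners
for uv in((124,0),(96,62),(225,126),(252,66)): print(uv,plane("wrist",[uv],.07,M).round(4),P[uv[1],uv[0]].round(3))
o=cv2.inRange(hsv,(5,150,90),(20,255,255)); 
print(P[(o>0)&(d>0)&(P[...,2]>.02)].min(0),P[(o>0)&(d>0)&(P[...,2]>.02)].max(0))
E
```

```text
(((0.5528693199157715, 0.2609368562698364), (0.08596902340650558, 0.17017172276973724), 89.15521240234375), 9288, np.float64(0.07198604272609027))
((186.38150024414062, 78.91417694091797), (25.873126983642578, 28.672821044921875), 153.32911682128906)
btn z 0.09286280716466169 [[0.52239885 0.26880419 0.09286281]]
(124, 0) [[0.6265 0.2213 0.07  ]] [0.627 0.221 0.07 ]
(96, 62) [[0.6348 0.299  0.07  ]] [0.635 0.299 0.07 ]
(225, 126) [[0.4645 0.2996 0.07  ]] [0.469 0.303 0.033]
(252, 66) [[0.4638 0.2217 0.07  ]] [0.472 0.216 0.004]
[0.45827573 0.13350901 0.02008887] [0.63287402 0.21821166 0.06920662]
```

Call:
apply_moves --motion '[[[2,-4,0],-3],[[4,-8,0],-6],[[6,-12,0],-9],[[8,-16,0],-12],[[9.5,-20,0],-15],[[11.5,-24,0],-18],[[13,-28,0],-21],[[14.5,-32,0],-24],[[16,-36,0],-26],[[16,-36,0],-26]]'

```text
clock: 2.2
tool_pos: [0.5384, -0.036, 0.3257]
orientation: [-179.9, -0.1, -179.8]
force: [-0.3, 0.4, -0.0]
opening: 0.0879
```

```bash
python3 - <<'E'
from h import *
p,d,M=wshot("w2");P=cloud("wrist",d,M)
X,Y,Z=P[...,0],P[...,1],P[...,2]
m=(d>0)&(X>.48)&(X<.68)&(Y>-.1)&(Y<.08)&(Z>.09)&(Z<.108)
print(cv2.minAreaRect(P[m][:,:2].astype(np.float32)),m.sum())
E
```

```text
((0.5740389823913574, -0.007483348250389099), (0.06449166685342789, 0.11439390480518341), 77.82293701171875) 4210
```

View pics/w2.png

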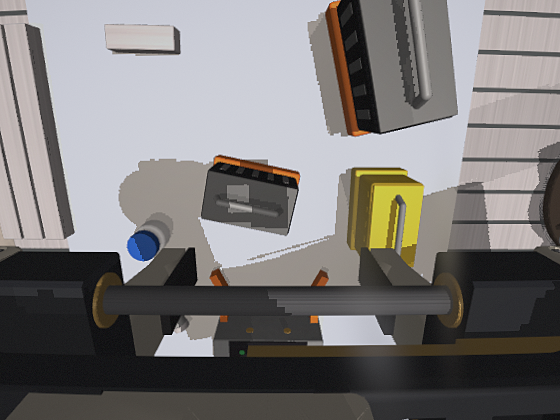

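Call:
apply_moves --motion '[[[2,-4,0],-1],[[4,-8,0],-1],[[4,-8.5,-3],-1],[[4,-8.5,-7],-1],[[4,-8.5,-11],-1],[[4,-8.5,-15],-1],[[4,-8.5,-19],-1],[[4,-8.5,-23],-1],[[4,-8.5,-26],-1],[[4,-8.5,-26],-1]]'

```text
clock: 3.25
tool_pos: [0.5745, -0.1162, 0.0624]
orientation: [-180.0, -0.5, 179.5]
force: [-0.4, 0.5, 0.5]
opening: 0.0878
```

Call:
apply_moves --motion '[[[0,0,-1.3],0],[[0,0,-2.6],0],[[0,0,-2.6],0],[[0,0,-2.6],0]]'

```text
clock: 3.65
tool_pos: [0.5781, -0.1171, 0.0411]
orientation: [-180.0, 0.0, 179.5]
force: [-0.3, -0.3, 0.5]
opening: 0.0873
```

```bash
python3 - <<'E'
from h import *
o=ctrl.get_obs();print(o['tool_pos'],o['orientation'],o['force'])
for n in("scene","side"):
    p,d=ctrl.snapshot(n)
    c=p[90:250,180:440] if n=="scene" else p[110:310,150:410]
    cv2.imwrite(f"pics/{n}1c.png",cv2.resize(c,None,fx=3,fy=3,interpolation=2))
E
```

```text
[ 0.5780717  -0.11707894  0.04111722] [-1.79998792e+02  3.71615683e-02  1.79478185e+02] [-0.26280107 -0.26959106  0.49390753]
```

View pics/scene1c.png

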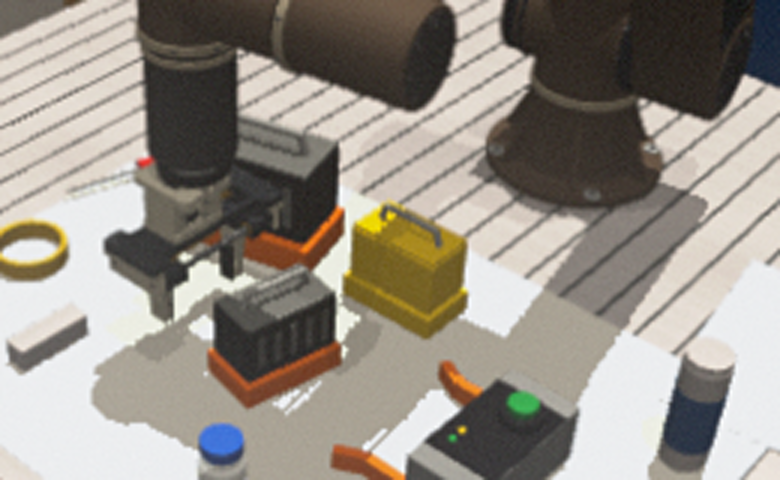

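View pics/side1c.png

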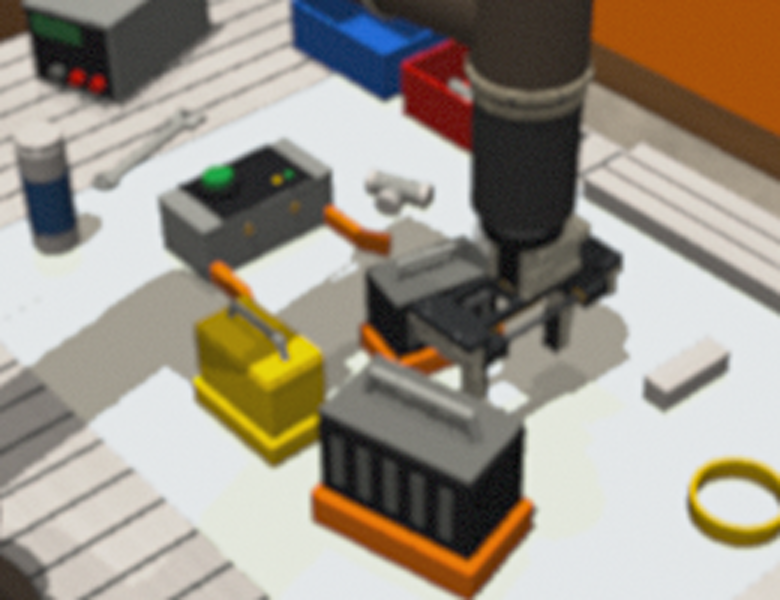

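Call:
apply_moves --motion '[[[-0.7,0,-0.3],0],[[-0.7,0,-0.3],0],[[-0.7,1.5,-0.3],0],[[-0.7,3,-0.3],0],[[-0.7,4,-0.3],0],[[-0.7,4.4,-0.3],0],[[-0.7,4.4,-0.3],0]]'

```text
clock: 4.45
tool_pos: [0.5709, -0.0721, 0.0376]
orientation: [180.0, 0.0, 179.6]
force: [-0.0, 0.1, -0.2]
opening: 0.0876
```

```bash
cat >> h.py <<'E'
DO=np.array([.5517,.1804]);DH=89.16
def rel(xy):
    a=np.radians(DH);u=np.array([np.cos(a),np.sin(a)]);l=np.array([-u[1],u[0]]);return (xy-DO)@u,(xy-DO)@l
def packfit(n,tag,ymin=-.1,ymax=.25):
    p,d=ctrl.snapshot(n);cv2.imwrite(f"pics/{tag}.png",p);P=cloud(n,d)
    X,Y,Z=P[...,0],P[...,1],P[...,2]
    m=(d>0)&(X>.47)&(X<.68)&(Y>ymin)&(Y<ymax)&(Z>.094)&(Z<.106)
    return p,d,P,m
E
python3 - <<'E'
from h import *
o=ctrl.get_obs();print(o['tool_pos'],o['orientation'],o['force'])
p,d=ctrl.snapshot("scene")
cv2.imwrite("pics/s2.png",cv2.resize(p[110:250,200:380],None,fx=4,fy=4,interpolation=2))
E
```

```text
[ 0.57085052 -0.07212522  0.03763673] [1.79999043e+02 4.38959396e-03 1.79557356e+02] [-0.00980094  0.13912342 -0.20889023]
```

View pics/s2.png

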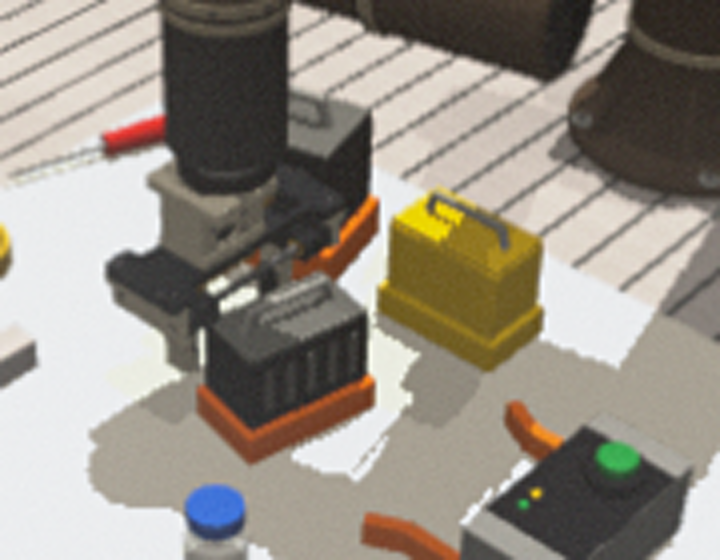

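Call:
apply_moves --motion '[[[0,0.4,0],-0.4],[[0,0.8,0],-0.4],[[0,1.1,0],-0.4],[[0,1.4,0],-0.4],[[0,1.7,0],-0.4],[[0,2.0,0],-0.4],[[0,2.3,0],-0.4],[[0,2.6,0],-0.4],[[0,2.9,0],-0.4],[[0,3.2,0],-0.4]]'

```text
clock: 5.5
tool_pos: [0.5721, -0.0415, 0.0381]
orientation: [-180.0, 0.1, 179.0]
force: [5.0, -6.0, -0.8]
opening: 0.0876
```

```bash
cat >> h.py <<'E'
def front(n,d,P):
    # front face of the case / base of the pack: points facing dock
    X,Y,Z=P[...,0],P[...,1],P[...,2]
    out={}
    for nm,a,b in(("base",.006,.026),("case",.04,.09)):
        m=(d>0)&(X>.47)&(X<.66)&(Y>-.06)&(Y<.2)&(Z>a)&(Z<b); out[nm]=P[m]
    return out
E
python3 - <<'E'
from h import *
o=ctrl.get_obs();print(o['tool_pos'],o['orientation'],o['force'])
p,d,P,m=packfit("scene","s3f",-.1,.1)
q=P[m]; print(len(q),cv2.minAreaRect(q[:,:2].astype(np.float32)),np.median(q[:,2]))
cv2.imwrite("pics/s3.png",cv2.resize(p[110:250,200:380],None,fx=4,fy=4,interpolation=2))
E
```

```text
[ 0.57213122 -0.04152389  0.03810041] [-1.79978273e+02  1.35394040e-01  1.79048401e+02] [ 5.00580785 -5.99270109 -0.80583333]
441 ((0.5853255987167358, 0.004243798553943634), (0.14253482222557068, 0.0876540020108223), 8.555307388305664) 0.10054352900433294
```

View pics/s3.png

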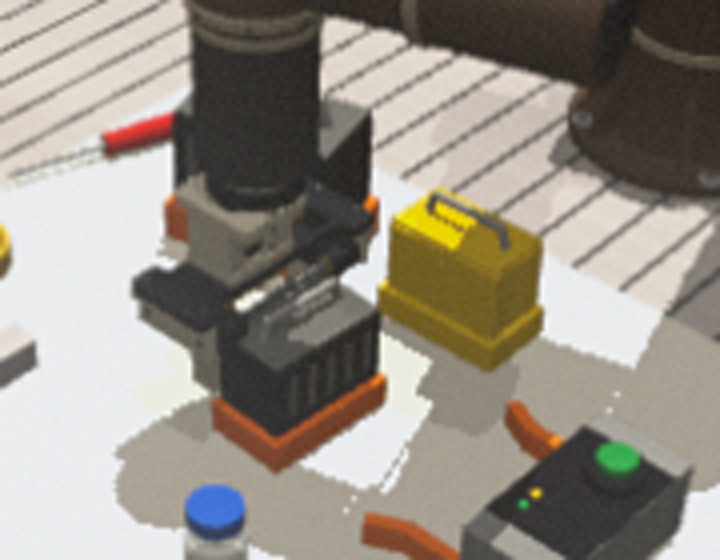

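```bash
cat >> h.py <<'E'
def base(tag,ymin=-.09,ymax=.12,prior=None):
    p,d=ctrl.snapshot("scene");cv2.imwrite(f"pics/{tag}.png",p);P=cloud("scene",d)
    X,Y,Z=P[...,0],P[...,1],P[...,2]
    hsv=cv2.cvtColor(p,cv2.COLOR_BGR2HSV)
    o=cv2.inRange(hsv,(0,110,60),(20,255,255))
    m=(o>0)&(d>0)&(X>.49)&(X<.70)&(Y>ymin)&(Y<ymax)&(Z>.005)&(Z<.033)
    k,l,st,ce=cv2.connectedComponentsWithStats(m.astype(np.uint8)); i=1+np.argmax(st[1:,4]); 
    q=P[l==i]; r=cv2.minAreaRect(q[:,:2].astype(np.float32))
    (c,(w,h),a)=r
    if w>h: a-=90
    a=a%180
    c=np.array(c)
    print("base",len(q),c.round(4),np.round((w,h),4),"heading",round(a,2),"dock rel",np.round(rel(c),4),"err",round(a-DH,2))
    return p,q
E
python3 - <<'E'
from h import *
base("s4")
E
```

```text
base 330 [0.5888 0.0296] [0.0689 0.1422] heading 56.6 dock rel [-0.1503 -0.0393] err -32.56
```

```bash
cat >> h.py <<'E'
def lid(tag,ymin=-.06,ymax=.25):
    """case front edge line + ends (z~.1 top points) from scene and side"""
    for n in("scene","side"):
        p,d=ctrl.snapshot(n);cv2.imwrite(f"pics/{tag}_{n}.png",p);P=cloud(n,d)
        X,Y,Z=P[...,0],P[...,1],P[...,2]
        m=(d>0)&(X>.485)&(X<.66)&(Y>ymin)&(Y<ymax)&(Z>.05)&(Z<.104)
        if n=="side": m&=(Z>.095)
        k,l,st,ce=cv2.connectedComponentsWithStats(m.astype(np.uint8)); i=1+np.argmax(st[1:,4]);q=P[l==i]
        b=np.arange(.50,.65,.004);pts=[]
        for a in b:
            s=q[(q[:,0]>=a)&(q[:,0]<a+.004)]
            if len(s)>3: pts.append((a+.002,np.percentile(s[:,1],92)))
        pts=np.array(pts,np.float32)
        vx,vy,x0,y0=cv2.fitLine(pts,cv2.DIST_HUBER,0,.01,.01).ravel()
        ang=np.degrees(np.arctan2(vy,vx)) ; ang=(ang+90)%180
        yline=lambda x:y0+vy/vx*(x-x0)
        print(n,len(q),"heading",round(ang,2),"err",round(ang-DH,2),"x range",q[:,0].min().round(4),q[:,0].max().round(4),"front y at .55",round(float(yline(.55)),4), "resid",np.round(np.abs(pts[:,1]-yline(pts[:,0])).max(),4))
        print((pts[::3]*1000).round(0).tolist())
E
python3 - <<'E'
from h import *
lid("s5")
E
```

```text
scene 874 heading 86.3 err -2.86 x range 0.5158 0.6583 front y at .55 0.0395 resid 0.0097
[[518.0, 38.0], [530.0, 40.0], [542.0, 40.0], [554.0, 38.0], [566.0, 38.0], [578.0, 37.0], [590.0, 37.0], [602.0, 37.0], [614.0, 36.0], [626.0, 33.0]]
side 33 heading 86.18 err -2.98 x range 0.5473 0.5821 front y at .55 -0.0015 resid 0.0018
[[554.0, -4.0], [570.0, -2.0]]
```

Call:
apply_moves --motion '[[[0,0.4,0],0],[[-0.1,0.8,0],0],[[-0.2,1.2,0],0],[[-0.3,1.6,0],0],[[-0.4,2.0,0],0],[[-0.5,2.4,0],0],[[-0.6,2.8,0],0],[[-0.7,3.2,0],0],[[-0.8,3.6,0],0],[[-0.9,4.0,0],0]]'

```text
clock: 6.7
tool_pos: [0.562, -0.0025, 0.0383]
orientation: [-179.9, 0.0, 179.1]
force: [2.6, -11.2, 5.9]
opening: 0.0878
```

```bash
python3 - <<'E'
from h import *
o=ctrl.get_obs();print(o['tool_pos'],o['orientation'],o['force'])
lid("s6",-.02,.12)
p=cv2.imread("pics/s6_scene.png")
cv2.imwrite("pics/s6.png",cv2.resize(p[110:260,210:390],None,fx=4,fy=4,interpolation=2))
E
```

```text
[ 0.5620271  -0.00250733  0.03826509] [-1.79913052e+02  2.93429025e-02  1.79060120e+02] [  2.59366455 -11.18333645   5.91135625]
scene 870 heading 88.5 err -0.66 x range 0.504 0.648 front y at .55 0.0745 resid 0.0636
[[506.0, 74.0], [518.0, 75.0], [530.0, 75.0], [542.0, 75.0], [554.0, 74.0], [566.0, 73.0], [578.0, 74.0], [590.0, 74.0], [602.0, 74.0], [614.0, 72.0], [626.0, 9.0]]
side 23 heading 86.41 err -2.75 x range 0.538 0.5705 front y at .55 0.0381 resid 0.0015
[[546.0, 38.0]]
```

View pics/s6.png

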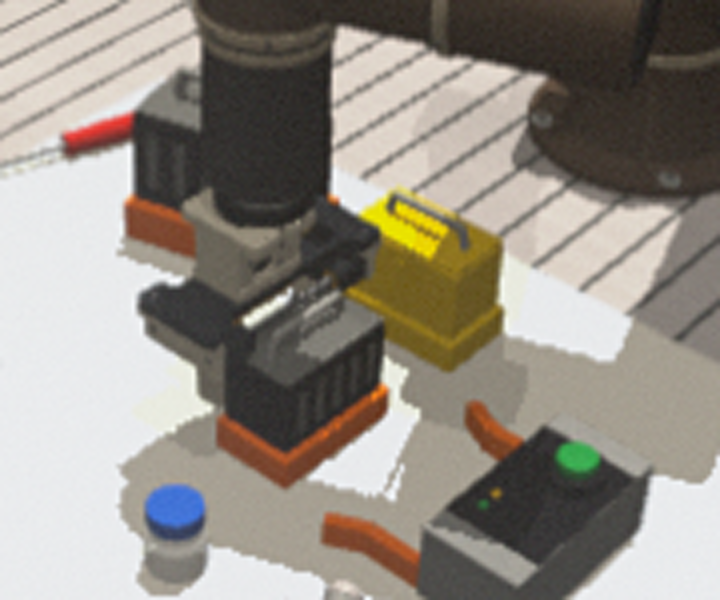

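```bash
cat >> h.py <<'E'
def tilt(ymin,ymax,n="scene"):
    p,d=ctrl.snapshot(n);P=cloud(n,d)
    X,Y,Z=P[...,0],P[...,1],P[...,2]
    m=(d>0)&(X>.51)&(X<.61)&(Y>ymin)&(Y<ymax)
    for nm,a,b in(("base",.006,.027),("low",.035,.06),("mid",.06,.08),("hi",.08,.096)):
        q=P[m&(Z>a)&(Z<b)]; 
        if len(q): print(nm,len(q),np.percentile(q[:,1],[50,85,95]).round(4))
    q=P[m&(Z>.094)&(Z<.108)]
    A=np.c_[q[:,0]-.56,q[:,1]-ymax,np.ones(len(q))];s=np.linalg.lstsq(A,q[:,2],rcond=None)[0];print("lid",len(q),"slopes",s.round(3),np.median(q[:,2]).round(4),q[:,1].min().round(3),q[:,1].max().round(3))
E
python3 - <<'E'
from h import *
o=ctrl.get_obs();print(o['force'],o['tool_pos'])
tilt(.03,.09)
E
```

```text
[ 2.36169384 -6.68164263  5.58918065] [ 0.56187048 -0.00196363  0.03817356]
base 112 [0.0784 0.0801 0.0815]
low 127 [0.074  0.0755 0.0763]
mid 100 [0.0742 0.0758 0.0765]
hi 99 [0.074  0.0756 0.0764]
lid 319 slopes [ 0.    -0.057  0.099] 0.1008 0.031 0.076
```

Call:
apply_moves --motion '[[[-0.1,0.4,0],0],[[-0.2,0.8,0],0],[[-0.3,1.2,0],0],[[-0.4,1.6,0],0],[[-0.5,2.0,0],0],[[-0.6,2.4,0],0],[[-0.7,2.8,0],0],[[-0.8,3.2,0],0],[[-0.9,3.6,0],0],[[-1.0,4.0,0],0]]'

```text
clock: 7.85
tool_pos: [0.5518, 0.0373, 0.0382]
orientation: [-179.9, 0.0, 179.1]
force: [2.8, -11.4, 5.6]
opening: 0.0874
```

```bash
python3 - <<'E'
from h import *
o=ctrl.get_obs();print(o['tool_pos'],o['orientation'],o['force'])
lid("s7",.02,.15); tilt(.07,.13)
p=cv2.imread("pics/s7_scene.png")
cv2.imwrite("pics/s7.png",cv2.resize(p[130:270,220:400],None,fx=4,fy=4,interpolation=2))
E
```

```text
[0.55183845 0.03733117 0.03824968] [-1.79899485e+02  4.15418660e-03  1.79056534e+02] [  2.82580955 -11.40696131   5.59556259]
scene 870 heading 88.61 err -0.55 x range 0.4936 0.638 front y at .55 0.1143 resid 0.0657
[[502.0, 115.0], [514.0, 115.0], [526.0, 114.0], [538.0, 114.0], [550.0, 114.0], [562.0, 115.0], [574.0, 114.0], [586.0, 113.0], [598.0, 114.0], [610.0, 108.0]]
side 18 heading 173.68 err 84.52 x range 0.5281 0.5599 front y at .55 0.113 resid 0.0
[[546.0, 77.0]]
base 117 [0.1182 0.1204 0.1238]
low 181 [0.1123 0.1148 0.1158]
mid 149 [0.1127 0.115  0.1158]
hi 140 [0.1122 0.1145 0.1155]
lid 326 slopes [-0.006 -0.049  0.099] 0.1005 0.07 0.115
```

View pics/s7.png

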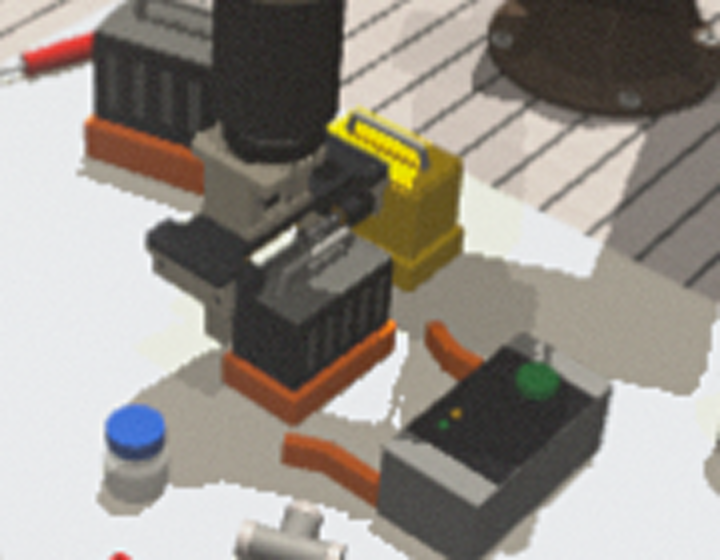

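Call:
apply_moves --motion '[[[0,0.4,0],0],[[0,0.8,0],0],[[0,1.2,0],0],[[0,1.6,0],0],[[0,2.0,0],0],[[0,2.4,0],0],[[0,2.8,0],0],[[0,3.2,0],0],[[0,3.6,0],0],[[0,4.0,0],0]]'

```text
clock: 9.0
tool_pos: [0.5508, 0.0765, 0.0382]
orientation: [-179.8, -0.1, 179.1]
force: [-0.7, -14.0, 11.1]
opening: 0.0881
```

```bash
python3 - <<'E'
from h import *
o=ctrl.get_obs();print(o['tool_pos'],o['orientation'],o['force'])
tilt(.11,.17)
p,d=ctrl.snapshot("scene")
cv2.imwrite("pics/s8.png",cv2.resize(p[130:270,220:400],None,fx=4,fy=4,interpolation=2))
E
```

```text
[0.55079517 0.0764718  0.03824371] [-1.79830500e+02 -1.06748780e-01  1.79051749e+02] [ -0.66329981 -14.00515471  11.10840822]
base 115 [0.1568 0.1584 0.1593]
low 175 [0.1507 0.153  0.1544]
mid 154 [0.1511 0.1534 0.1547]
hi 136 [0.1509 0.1533 0.1545]
lid 326 slopes [-0.012 -0.051  0.099] 0.1008 0.11 0.155
```

View pics/s8.png

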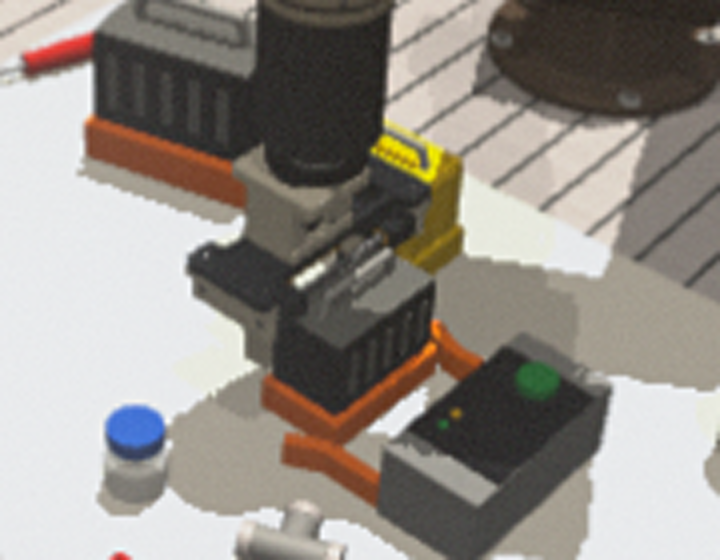

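Call:
apply_moves --motion '[[[0,0.4,0],0],[[0,0.8,0],0],[[0,1.2,0],0],[[0,1.6,0],0],[[0,2.0,0],0],[[0,2.4,0],0],[[0,2.8,0],0],[[0,3.2,0],0],[[0,3.6,0],0],[[0,4.0,0],0]]'

```text
clock: 10.1
tool_pos: [0.5507, 0.1161, 0.0382]
orientation: [-179.8, -0.1, 179.0]
force: [-1.0, -15.9, 11.5]
opening: 0.0875
```

```bash
python3 - <<'E'
from h import *
o=ctrl.get_obs();print(o['tool_pos'],o['orientation'],o['force'])
tilt(.15,.21)
p,d=ctrl.snapshot("scene")
cv2.imwrite("pics/s9.png",cv2.resize(p[130:270,220:400],None,fx=4,fy=4,interpolation=2))
E
```

```text
[0.55066001 0.11610928 0.03823549] [-1.79801078e+02 -1.28919260e-01  1.79042901e+02] [ -1.04835185 -15.90453235  11.52105213]
base 13 [0.1684 0.193  0.1937]
low 182 [0.1908 0.1929 0.1939]
mid 142 [0.1909 0.1928 0.1938]
hi 145 [0.1902 0.193  0.1939]
lid 341 slopes [-0.013 -0.058  0.098] 0.1009 0.15 0.194
```

View pics/s9.png

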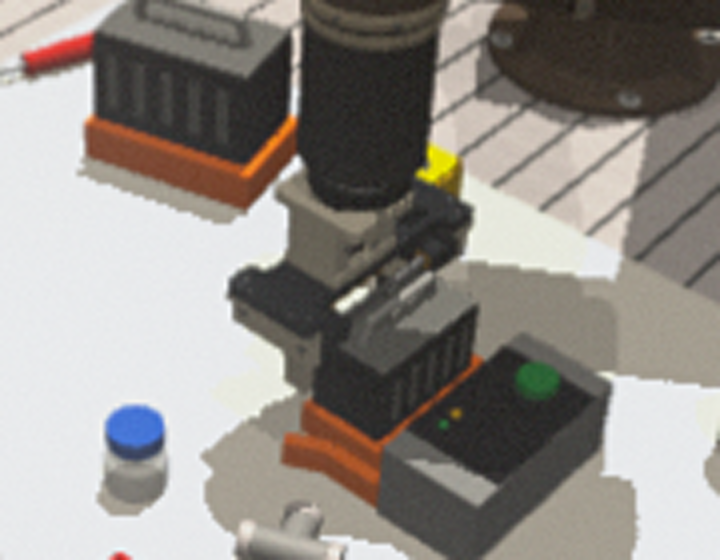

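Call:
apply_moves --motion '[[[0,0.3,0],0],[[0,0.6,0],0],[[0,0.9,0],0],[[0,1.2,0],0],[[0,1.4,0],0],[[0,1.6,0],0],[[0,1.7,0],0],[[0,1.8,0],0]]'

```text
clock: 11.0
tool_pos: [0.5506, 0.1338, 0.0382]
orientation: [-179.8, -0.1, 179.0]
force: [0.1, -15.7, 11.9]
opening: 0.0876
```

Call:
apply_moves --motion '[[[0,0.1,0],0],[[0,0.2,0],0],[[0,0.3,0],0]]'

```text
clock: 11.3
tool_pos: [0.5506, 0.1361, 0.0384]
orientation: [-179.7, -0.2, 179.1]
force: [2.6, -23.6, 14.5]
opening: 0.0873
```

Call:
apply_moves --motion '[[[0,0.1,0],0],[[0,0.1,0],0]]'

```text
clock: 11.5
tool_pos: [0.5506, 0.1362, 0.0385]
orientation: [-179.7, -0.2, 179.1]
force: [1.9, -23.9, 13.7]
opening: 0.0875
```

```bash
python3 - <<'E'
from h import *
o=ctrl.get_obs();print(o['tool_pos'],o['orientation'],o['force'])
tilt(.165,.23)
p,d=ctrl.snapshot("scene")
cv2.imwrite("pics/s10.png",cv2.resize(p[130:270,220:400],None,fx=4,fy=4,interpolation=2))
E
```

```text
[0.55059611 0.13618274 0.03845567] [-1.79656268e+02 -1.66838143e-01  1.79075520e+02] [  1.86554676 -23.92801252  13.6582488 ]
base 7 [0.1761 0.1876 0.1907]
low 69 [0.1861 0.201  0.2053]
mid 238 [0.213  0.2255 0.2282]
hi 148 [0.2104 0.2126 0.2137]
lid 363 slopes [-0.011 -0.055  0.098] 0.1005 0.165 0.215
```

View pics/s10.png

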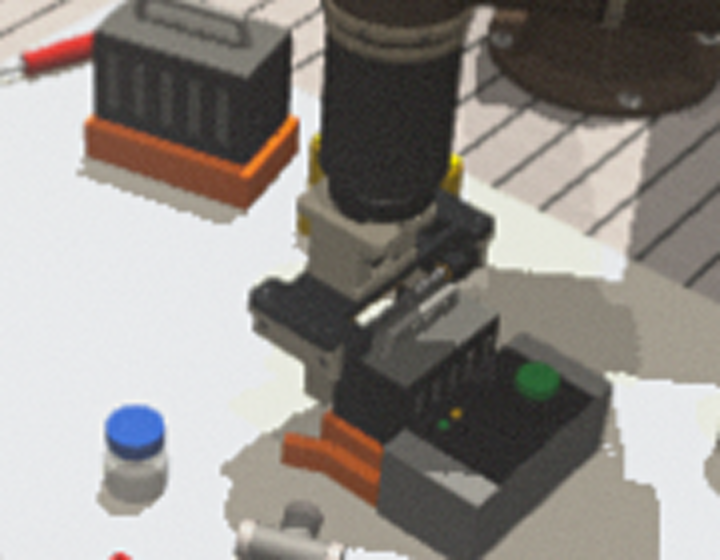

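The force rose and the tool stopped at y = 0.136, where 0.1364 was predicted for home. I'll back off, rise and check.

Call:
apply_moves --motion '[[[0,-0.2,0],0],[[0,-0.6,0],0],[[0,-1.5,0],0],[[0,-3,0],0],[[0,-5,0],0],[[0,-7,0],0],[[0,-8,0],0],[[0,-8,4],0],[[0,-8,8],0],[[0,-8,12],0]]'

```text
clock: 12.6
tool_pos: [0.5513, 0.0603, 0.1586]
orientation: [-180.0, -0.1, 179.0]
force: [1.1, 1.2, 0.0]
opening: 0.0871
```

Call:
apply_moves --motion '[[[0,0,4],0],[[0,0,8],0],[[0,4,10],0],[[0,8,12],0],[[0,12,13],0],[[0,16,13],0],[[0,20,13],0],[[0,23,13],0],[[0,23,13],0]]' --hand 0

```text
clock: 13.5
tool_pos: [0.5513, 0.294, 0.2863]
orientation: [-180.0, -0.1, 179.2]
force: [0.3, 0.7, 0.2]
opening: 0.0213
```

```bash
python3 - <<'E'
from h import *
o=ctrl.get_obs();print(o['tool_pos'],o['orientation'],o['force'],o['opening'])
p,d,M=wshot("w5");P=cloud("wrist",d,M)
X,Y,Z=P[...,0],P[...,1],P[...,2]
m=(d>0)&(X>.45)&(X<.66)&(Y>.1)&(Y<.25)&(Z>.096)&(Z<.106)
r=cv2.minAreaRect(P[m][:,:2].astype(np.float32));print(r,rel(np.array(r[0])),m.sum())
m=(d>0)&(X>.5)&(X<.6)&(Y>.14)&(Y<.22)&(Z>.096)&(Z<.106);q=P[m]
print(np.linalg.lstsq(np.c_[q[:,:2]-q[:,:2].mean(0),np.ones(len(q))],q[:,2],rcond=None)[0])
E
```

```text
[0.55129369 0.29399922 0.28631126] [-1.79973647e+02 -7.09520902e-02  1.79237205e+02] [0.27061699 0.6824358  0.1999241 ] 0.021271042818665896
((0.5486664175987244, 0.18086744844913483), (0.06318474560976028, 0.11282036453485489), 89.23993682861328) (np.float64(0.000422925166135982), np.float64(0.0030401092976694863)) 6638
[ 0.0006867  -0.00451484  0.1007853 ]
```

View pics/w5.png

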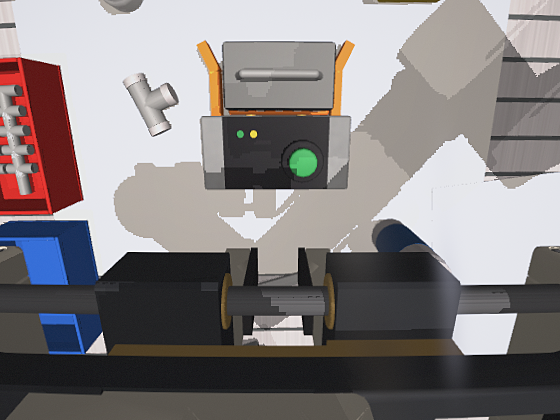

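```bash
python3 - <<'E'
from h import *
p=cv2.imread("pics/w5.png");d=np.load("pics/w5.npy");M=np.load("pics/w5T.npy");P=cloud("wrist",d,M)
print(dockfit(P,d))
hsv=cv2.cvtColor(p,cv2.COLOR_BGR2HSV)
g=cv2.inRange(hsv,(45,100,60),(85,255,255));g[:, :265]=0
c=max(cv2.findContours(g,0,2)[0],key=cv2.contourArea);e=cv2.fitEllipse(c);print(e)
mm=cv2.erode(g,np.ones((5,5)))>0
z=np.median(P[mm][:,2]);print("btn z",z,plane("wrist",[e[0]],z,M),ctrl.get_obs()['tool_pos'],ctrl.get_obs()['opening'])
E
```

```text
(((0.5529656410217285, 0.25814342498779297), (0.08811812847852707, 0.1709674745798111), 89.26667022705078), 9320, np.float64(0.07186748819234087))
((302.8150329589844, 162.2743377685547), (27.787084579467773, 28.183992385864258), 28.318124771118164)
btn z 0.09267683809784993 [[0.52325802 0.26845837 0.09267684]] [0.55127748 0.29238702 0.28651964] 0.017331937091059985
```

Call:
apply_moves --motion '[[[-1.4,-1.2,0],0],[[-2.8,-2.4,-2],0],[[-2.8,-2.4,-6],0],[[-2.8,-2.4,-10],0],[[-2.8,-2.4,-14],0],[[-2.8,-2.4,-17],0],[[-2.8,-2.4,-18],0],[[-2.8,-2.4,-18],0],[[-2.8,-2.4,-18],0]]' --hand 0

```text
clock: 14.45
tool_pos: [0.5247, 0.2671, 0.1091]
orientation: [179.9, 0.1, 179.1]
force: [-0.1, 1.0, 1.2]
opening: 0.0004
```

```bash
python3 - <<'E'
from h import *
o=ctrl.get_obs();print(o['tool_pos'],o['orientation'],o['force'],o['opening'])
p,d=ctrl.snapshot("side")
cv2.imwrite("pics/s11.png",cv2.resize(p[70:250,150:350],None,fx=3,fy=3,interpolation=2))
E
```

```text
[0.52469161 0.26711767 0.10908686] [1.79945452e+02 9.30170742e-02 1.79069809e+02] [-0.08383345  0.96415855  1.15790792] 0.0003863813017817306
```

View pics/s11.png

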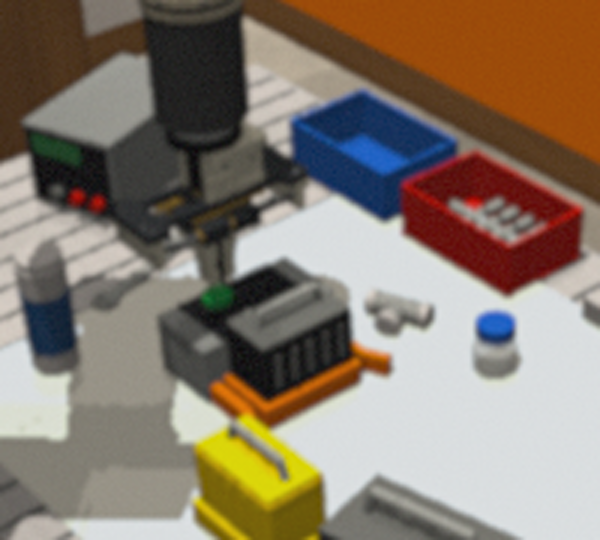

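Call:
apply_moves --motion '[[[0,0,-0.6],0],[[0,0,-1.0],0],[[0,0,-1.3],0],[[0,0,-1.6],0],[[0,0,-1.8],0],[[0,0,-2.0],0],[[0,0,-2.0],0],[[0,0,-2.0],0]]'

```text
clock: 15.3
tool_pos: [0.5238, 0.2669, 0.0878]
orientation: [180.0, 0.0, 179.1]
force: [-1.3, 0.2, 3.8]
opening: 0.0004
```

Call:
apply_moves --motion '[[[0,0,-0.1],0],[[0,0,-0.2],0],[[0,0,-0.2],0]]'

```text
clock: 15.6
tool_pos: [0.5238, 0.2669, 0.0863]
orientation: [180.0, 0.0, 179.1]
force: [-3.4, -1.7, 8.9]
opening: 0.0003
```

Call:
apply_moves --motion '[[[0,0,-0.1],0],[[0,0,-0.2],0],[[0,0,-0.2],0]]'

```text
clock: 15.9
tool_pos: [0.5239, 0.267, 0.086]
orientation: [180.0, 0.1, 179.1]
force: [-8.4, -3.1, 24.2]
opening: 0.0006
```

Force rose sharply to 24 N while the tip stopped, so the button is at its bottom stop. I'll release it and retreat.

Call:
apply_moves --motion '[[[0,0,0.5],0],[[0,0,2],0],[[0,0,5],0],[[0,0,9],0],[[0,0,13],0],[[0,0,17],0],[[0,2,20],0],[[0,3,20],0],[[0,3,20],0],[[0,3,20],0]]'

```text
clock: 16.9
tool_pos: [0.5231, 0.2966, 0.282]
orientation: [-179.9, -0.1, 179.1]
force: [0.3, 0.2, -0.3]
opening: 0.0007
```

```bash
python3 - <<'E'
from h import *
o=ctrl.get_obs();print(o['tool_pos'],o['orientation'],o['force'],o['opening'])
p,d,M=wshot("w6");P=cloud("wrist",d,M)
X,Y,Z=P[...,0],P[...,1],P[...,2]
m=(d>0)&(X>.45)&(X<.66)&(Y>.1)&(Y<.25)&(Z>.096)&(Z<.106)
r=cv2.minAreaRect(P[m][:,:2].astype(np.float32));print(r,rel(np.array(r[0])),m.sum());print(dockfit(P,d))
hsv=cv2.cvtColor(p,cv2.COLOR_BGR2HSV)
g=cv2.inRange(hsv,(45,100,60),(85,255,255))>0
g&=(X>.505)&(X<.54);print("btn z",np.median(P[g][:,2]),g.sum())
p,d=ctrl.snapshot("scene");cv2.imwrite("pics/sF.png",p)
E
```

```text
[0.52313354 0.29657867 0.28195026] [-1.79919780e+02 -1.09158697e-01  1.79084064e+02] [ 0.31503205  0.20279313 -0.33073535] 0.0006553844156692791
((0.5479735732078552, 0.18073797225952148), (0.06361019611358643, 0.11157549917697906), 88.83711242675781) (np.float64(0.00028330562553358996), np.float64(0.003730981078478051)) 6831
(((0.5529986023902893, 0.2580014169216156), (0.0890454351902008, 0.17112407088279724), 89.63675689697266), 9576, np.float64(0.07192882476503698))
btn z 0.09257237696760298 668
```

View pics/sF.png

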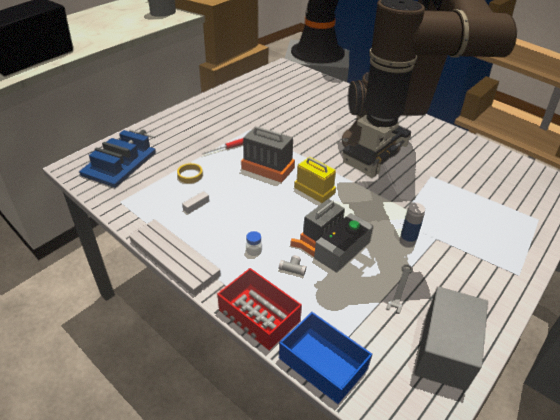

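View pics/w6.png

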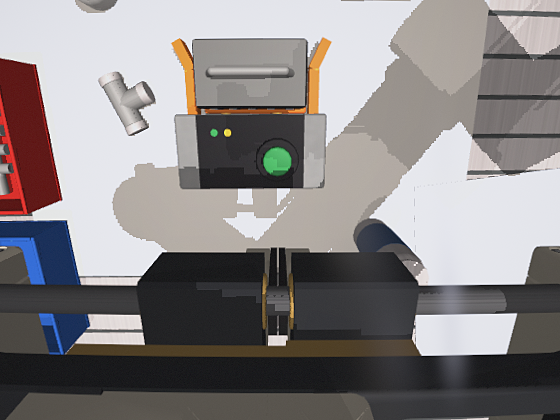

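The pack sits home between the guides (lid at (250,72)), the button is up at (277,161), and the bystanders are where they were. Handing in.

```bash
python3 -c "
from plant import ctrl
print(ctrl.close_job())"
```

```text
the job is handed in; nothing more can be done
None
```

The pack is home in the dock and the start button has been pressed and released, at about 17 s on the robot clock. One part of your instruction was not met: I pushed on the black case just above the orange base, not on the base itself.

**The push:** I pushed the smaller orange-based pack from behind with the open fingers. The tips were about 38 mm up, below the 50 mm at which it may tip. The tool can only turn about vertical, and its body sits 66 mm above the tips, so at base height it would have hit the 100 mm high lid. The handle ran in the gap between the two finger carriages; I never saw it touched, but I have no direct reading of force on it.

**Last checks (wrist camera):**

| Check | Measured | Limit |
|---|---|---|
| Pack x from the home position | +0.3 mm | -7 to +5 mm |
| Pack off the dock's centre line | 3 to 4 mm | 10 mm |
| Pack out of square | under 1° | about 5° |
| Pack tilt (lid slope, before the press) | under 0.01 rad | 0.05 rad |

- **Button:** I pressed it until the tip stopped and the force rose to 24 N, which shows it reached its bottom stop. Its top is back at 92.6 mm, the same as before the press.
- **Bystanders:** all look to be where they started. I judged this by eye from the final pictures and did not measure it.
- **Robot:** the tool is about 0.28 m up and touching nothing.

**Readings that disagreed:**
- The charger's centre differed by about 3 mm between wrist pictures. On the later reading, the pack's x comes out about 3 mm further in than the table shows, still within limits.
- While pushing, the pack pressed up on the fingers with up to 14 N, yet I saw no measurable tilt.

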